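# Set the saw jig's length stop and bring the blank up to it

## Robot

A 6-joint arm with a two-finger parallel gripper is mounted at the origin on the work surface. World frame = base frame: x ahead of the robot, y to its left, z up, the work surface at z = 0. Lengths are in m, angles in rad, forces in N, time in s.
With the tool pointing down it reaches from about 0.3 to 0.875 m from the base axis. Payload 6.4 kg.
Tool frame: the origin (TCP) lies midway between the tips of the shut fingers; the grasp point (between the pads) lies 19 mm behind it; z points along the fingers, y is the line along which they close (so a half turn about z gives the same grasp; the last joint's range is limited). The gripper opens to 85 mm and grips with 20 to 120 N. Pads are 22 mm wide; open, the fingers measure 114 mm over their backs; the gripper's body (76 mm by 85 mm) begins 54 mm behind the grasp point. The pads swing forward as they close: fully open they stand 13 mm farther back than shut.
Start: joints at [1.03, 0.181, 1.607, -0, 1.354, -0.206], TCP at [0.189, 0.543, 0.231] pointing down, gripper open.
Joint ranges: [-2.99, 2.99], [-0.89, 2.07], [0.3, 2.58], [-1.14, 4.28], [0, 2.63], [-3.12, 3.12]. Speed limits (rad/s): [2.57, 2.57, 3.01, 3.14, 3.14, 3.14].

## Interface

Orientations are given as a unit quaternion [w, x, y, z].
In Python, from bench import sensors, vision, ctrl gives the robot as it stands.
- The arm moves only by the tool carry_out, never from a script. Its argument "deltas" is text: rows parted by semicolons, each of 7 numbers parted by spaces: the shift along the tool's x, y, z in mm, then the turn, a rotation vector about the tool's x, y, z in rad, then the closure, from 0 (fully open) to 1 (shut). In form: tx ty tz ax ay az claw; .... A call has 1 to 12 rows; each row is the pose to reach, as a shift and turn from the pose commanded when the call began, along the tool's axes at that moment; what a row does not reach only later rows make up. A row lasts 1/8 s, in which the tool goes at most 62.5 mm and 10.7 degrees, less where a joint would pass 70% of its speed; a pose out of reach is approached as far as the arm can. A call with a gripper value outside its range is refused whole. The fingers move at their own pace and stop on an object; the grip force is fixed at half the most. Time passes only in rows, so rows that repeat a pose let the fingers close. It gives the time, the measured TCP pose, the force, the opening and the grip force at its end, in the units of the state.
- sensors.get_obs(): the state, without advancing time (a new reading comes with each control period).
- vision.camera(name): name is "scene" or "top" or "wrist"; returns the picture (480x640x3 uint8, blue, green, red); there is no depth.
- vision.camera_model(name): a dict with "K" (3x3 intrinsics, pixels), "extrinsics" (4x4, takes a point from world to camera coordinates); the wrist camera has in their place "hand_eye" (4x4, takes a point from camera to tool coordinates, whose origin is the TCP and whose axes are the flange's). Camera axes: x right, y down, z forward; pixel columns grow to the right and rows downward; lengths in m; the calibration is good to about 2 mm. A picture is of the moment at which its call begins: read the wrist's pose just before it. camera_model takes no time and is no camera call.
- ctrl.hand_in(): hands the job in; it is judged then, once.
The state is a dict: "time_s": time; "q": joint angles; "dq": joint speeds; "joint_efforts": joint torques, N m; "eef_pos": TCP position; "eef_rot": TCP orientation; "wrist_force": force on the tool from outside, world axes, zero at the start; "torque": the same for the moment, N m; "opening": opening from 0.0 (shut) to 1.0 (fully open); "grasp_force": force on a finger pad.
Only numpy, scipy, OpenCV 4.12 (cv2) and the standard library are available. Lean on these libraries where they do the work, as an engineer would, in place of code of your own. Each camera call takes 0.05 s, during which the arm holds its last target. There are 200 camera calls.

## Task

Set up the saw jig for the next duck: with the fingertips push the red length stop along the fence, towards the saw cut, until it drops into the notch of the yellow index clip. Then push the long wooden blank squarely back against the fence and along it until its end rests against the stop, gently enough that the stop is still in its notch when you have finished. Only push: never take the stop or the blank between the fingers or lift the blank, and leave the other things where they lie.

Things in the scene. Friction and masses are not known exactly. Their poses are not given: they have to be found in the camera images.
- jig: Fixed wooden saw jig (bench hook) lying across in front of the robot. Origin: on the table under its bed; x points across it away from the robot, y along it to the robot's left, z up. The flat bed is 18 mm high, x = -75 to +95, y = -320 to +320 mm. Dark saw-cut line at y = -36 mm, with two black guides behind the fence (x = 54 to 90 mm, up to 93 mm above the table).
- fence (a point): Middle of the jig's aluminium fence: on its top, 68 mm above the table, on its centre line (jig x = 35, y = 0 mm); axes as the jig's. The fence is 30 mm thick and 600 mm long along y; its work face, towards the robot, is the upright plane at jig x = 20 mm.
- stop (a joint): Travel of the red length stop, in m: 0 at the left (stop_pin at jig y = +250 mm), growing to 0.25 to the right (jig -y), towards the saw cut. Starts 80 to 220 mm left of the clip. Slides with 1.5 N friction; climbing the clip's rib takes 6 to 8 N, then the force vanishes and it jumps about 6 mm ahead into the notch; leaving it takes about 12 N either way. If overshot, it can be pushed back in.
- stop_pin (a point): On the red stop, under its spring plunger: on the fence's top, 68 mm above the table, on its centre line; axes as the jig's. Centred above this point is the stop's block, 44 x 44 mm, 14 to 40 mm above it (an open tunnel below), with a brass button up to 55 mm above it. The place to push is the block's upright left end, 22 mm left (+y) of this point.
- stop_face (a point): On the red stop: centre of the work face of its arm, looking to jig -y, 22 mm right of stop_pin; axes as the jig's. The arm hangs in front of the fence from 64 mm above the table to 2 mm above the bed, is 12 mm thick along y and reaches 58 mm in front of stop_pin, wider than the blank.
- clip_notch (a point): Yellow index clip fixed on the fence's top: a plate 60 mm long (along the fence), 20 mm wide, 2.5 mm thick, with two round ribs 6.5 mm high, 13 mm apart, and ramps outside them. This point: the notch midway between the ribs, on the fence's top, where stop_pin must come to lie. Axes as the jig's.
- blank: Loose block of light wood, 40 x 40 mm and 150 mm long (its y), 0.08 to 0.17 kg, lying on the right part of the bed 10 to 25 mm off the fence, slightly askew. Origin: centre of its underside; z up. Flat against the fence its origin lies at jig x = 0.
- blank_end (a point): On the blank: centre of its left (+y) end, 20 mm above its underside; the end that must come to rest against the stop.
- blank_tail (a point): On the blank: centre of its right (-y) end, 20 mm above its underside; the end to push on.
- offcut: Bystander: short offcut of the same wood, 30 x 45 x 40 mm high, on the front left of the bed. Origin: centre of its underside.
- pencil: Bystander: flat red carpenter's pencil, 12 x 150 x 7 mm, lying along the front edge of the bed. Origin: centre of its underside.
- duck: Bystander: carved white duck with a yellow bill, 130 mm long, 60 mm wide, 92 mm high, behind the jig. Origin: centre of its underside.
- cup: Bystander: white foam cup, 80 mm wide at the rim, 85 mm high, behind the jig. Origin: centre of its underside.
- glue: Bystander: yellow glue bottle, 56 mm wide, 150 mm high, behind the jig. Origin: centre of its underside.
- sponge: Bystander: yellow and brown sanding sponge, 65 x 100 x 25 mm, behind the jig, left. Origin: centre of its underside.
- saw: Bystander: tenon saw with brass back and dark wooden handle lying flat, 290 mm long, 85 mm wide, 22 mm high, on the table between robot and jig, left. Origin: on the table, under the blade near the handle.
Not all that is in view belongs to the job. What is shaped like the blank but black or green is not meant.

How it is judged:
By the outcome, as a careful person would: the job done as asked, in the order asked, and still so for the second after the job is handed in, with the robot touching nothing.
It also fails if it takes over 64 s, if anything falls off the work surface, if the arm or the gripper's body presses on something with over 40 N, if the wrist force passes 120 N, or if a joint passes its speed limit or range.

## Working session

There is one attempt and no reset: what is moved stays moved. The work goes in short steps, Python scripts to look and compute and a tool call to move; the robot and the scene stay as the last step left them, time stands still between calls to the robot, and variables do not carry over. Pictures are saved under pics/ and viewed, at most 10 in all, crops included, and the job is handed in when it is done.

Besides the shell and the picture viewer there is one more tool, called after "Emit:" in YAML: its name, and indented under it one key for each argument. carry_out: Moves the arm, as the interface text tells. Its arguments: {"type":"object","properties":{"deltas":{"type":"string"}},"required":["deltas"]}

```bash
ls; mkdir -p pics; python3 - <<'E'
from bench import sensors, vision
import cv2,numpy as np
o=sensors.get_obs(); print({k:np.round(v,4).tolist() for k,v in o.items()})
for n in ("scene","top"):
    cv2.imwrite(f"pics/{n}0.png",vision.camera(n)); m=vision.camera_model(n); print(n,np.round(m["K"],1).tolist(),np.round(m["extrinsics"],4).tolist())
print(np.round(vision.camera_model("wrist")["hand_eye"],4).tolist())
E
```

```text
pics
{'time_s': 0.0, 'q': [1.0297, 0.1815, 1.6081, -0.0, 1.3538, -0.2063], 'dq': [0.0005, 0.0002, 0.0005, 0.0025, -0.0005, -0.0006], 'joint_efforts': [0.0002, -44.486, -35.1338, -0.0001, 0.009, -0.0], 'eef_pos': [0.1886, 0.5426, 0.2304], 'eef_rot': [-0.0003, 0.1666, 0.986, -0.0008], 'wrist_force': [-0.641, -0.7207, 0.4562], 'torque': [-0.0327, 0.0236, -0.0238], 'grasp_force': 0.0, 'opening': 1.0004}
scene [[489.1, 0.0, 327.4], [0.0, 489.1, 239.9], [0.0, 0.0, 1.0]] [[-0.2633, 0.9646, 0.0142, 0.179], [0.7602, 0.2165, -0.6126, -0.2966], [-0.5939, -0.1505, -0.7903, 1.4279], [0.0, 0.0, 0.0, 1.0]]
top [[454.8, 0.0, 316.7], [0.0, 454.8, 234.1], [0.0, 0.0, 1.0]] [[0.0214, -0.9997, 0.0123, -0.1011], [-0.9867, -0.0231, -0.1611, 0.4669], [0.1613, -0.0087, -0.9869, 0.9644], [0.0, 0.0, 0.0, 1.0]]
[[-0.0001, -0.9564, -0.2922, 0.0739], [1.0, -0.0002, 0.0005, 0.0001], [-0.0005, -0.2922, 0.9564, -0.1429], [0.0, 0.0, 0.0, 1.0]]
```

View pics/scene0.png

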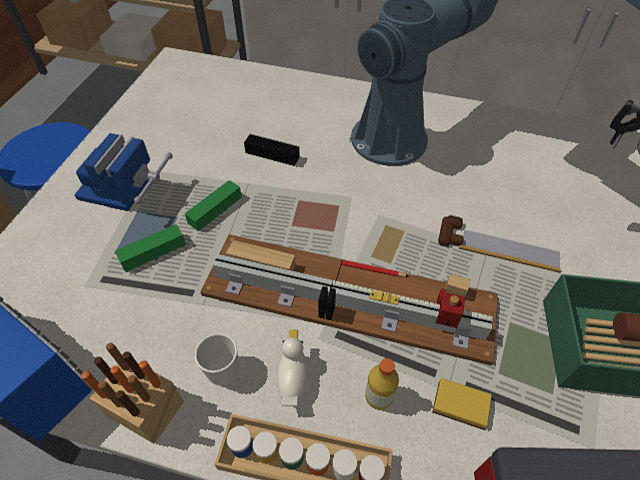

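View pics/top0.png

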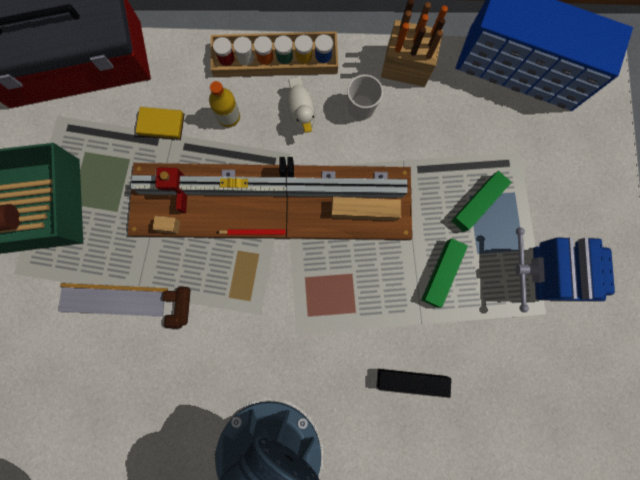

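The top view shows the jig at rows 163–240, with its fence at row ~186. The red stop is at (170,180) with its arm at (181,203), the yellow clip at (234,183), the saw cut at column ~287 and the pencil at (250,232).

Blank candidates are light wood at (366,208), green at (446,272) and (482,201), black at (414,383), and the short offcut at (164,224). Only (366,208) is light wood, long and on the right part of the bed, so that is the blank. I'll confirm it in an enlarged crop while measuring.

```bash
cat > h.py <<'E'
from bench import sensors, vision
import cv2,numpy as np
from scipy.spatial.transform import Rotation as R
def rays(n,px,obs=None):
    m=vision.camera_model(n); K=np.array(m["K"])
    if n=="wrist":
        H=np.array(m["hand_eye"]); w,x,y,z=obs["eef_rot"]; T=np.eye(4)
        T[:3,:3]=R.from_quat([x,y,z,w]).as_matrix(); T[:3,3]=obs["eef_pos"]; C=T@H
    else: C=np.linalg.inv(np.array(m["extrinsics"]))
    px=np.atleast_2d(np.asarray(px,float)); d=np.c_[px,np.ones(len(px))]@np.linalg.inv(K).T@C[:3,:3].T
    return C[:3,3],d
def onz(n,px,z,obs=None):
    c,d=rays(n,px,obs); return c+d*((z-c[2])/d[:,2])[:,None]
def hsv(im,lo,hi,roi=None):
    m=cv2.inRange(cv2.cvtColor(im,cv2.COLOR_BGR2HSV),lo,hi)
    if roi: k=np.zeros_like(m); x0,y0,x1,y1=roi; k[y0:y1,x0:x1]=1; m*=k
    return m
def big(m,n=1):
    cs,_=cv2.findContours(m,cv2.RETR_EXTERNAL,cv2.CHAIN_APPROX_NONE)
    return sorted(cs,key=cv2.contourArea)[::-1][:n]
E
python3 - <<'E'
from h import *
im=cv2.imread("pics/top0.png")
cv2.imwrite("pics/topcrop.png",cv2.resize(im[150:250,115:425],(800,258),interpolation=cv2.INTER_CUBIC))
H=cv2.cvtColor(im,cv2.COLOR_BGR2HSV)
for n,p in dict(bed=(300,215),bed2=(140,210),blank=(366,209),side=(366,217),clip=(230,183),red=(181,203),redtop=(160,180),btn=(164,176),fence=(350,186),fence2=(350,182),news=(300,250)).items(): print(n,H[p[1],p[0]])
E
```

```text
bed [ 13 174  97]
bed2 [ 14 178  96]
blank [ 17 134 160]
side [ 18 136  60]
clip [ 23 217 153]
red [  1 224  82]
redtop [  1 225  77]
btn [ 18 178 123]
fence [90  8 95]
fence2 [ 75   7 139]
news [ 21  17 150]
```

View pics/topcrop.png

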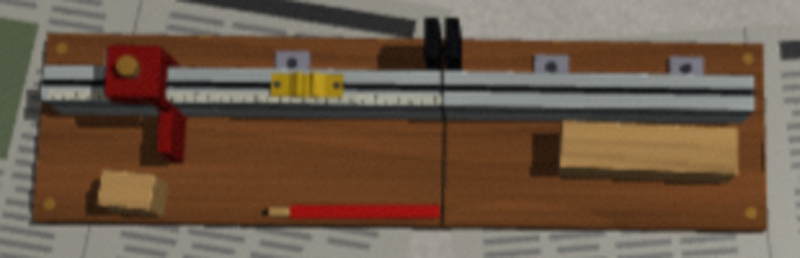

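The crop confirms that the blank is the light-wood block lying right of the cut, a little off the fence. The clip shows as yellow, with two ribs either side of the notch. Now I'll measure.

```bash
python3 - <<'E'
from h import *
np.set_printoptions(precision=4,suppress=True)
top=cv2.imread("pics/top0.png"); sc=cv2.imread("pics/scene0.png")
for n in("top","scene"): print(n,"cam",rays(n,[[0,0]])[0])
roi=(120,155,420,245)
def rect(name,im,n,m,z):
    c=big(m)[0]; P=onz(n,c[:,0,:],z)[:,:2]
    r=cv2.minAreaRect((P*1000).astype(np.float32)); print(name,n,len(c),cv2.contourArea(c),"c/size/ang",np.round(r,1) if 0 else [np.round(np.array(x),1).tolist() for x in r]); return r,P
bed=hsv(top,(8,60,30),(20,255,255),roi)
bed=cv2.morphologyEx(bed,cv2.MORPH_CLOSE,np.ones((25,9)))
r,P=rect("bed",top,"top",bed,.018); print(cv2.boxPoints(r))
rect("blank","", "top",hsv(top,(13,60,110),(22,160,255),(325,190,405,225)),.058)
rect("offcut","", "top",hsv(top,(13,60,110),(22,160,255),(145,212,185,240)),.058)
rect("clip","","top",hsv(top,(20,150,60),(32,255,255),(210,170,260,195)),.0705)
rect("button","","top",hsv(top,(12,100,60),(30,255,255),(154,166,180,190)),.123)
rect("red block","","top",hsv(top,(0,150,40),(6,255,255),(145,160,182,190)),.108)
f=hsv(top,(0,0,70),(180,60,255),(125,172,415,200)); 
# fence front top edge: last bright row per column
for c in (150,205,215,265,280,310,340,370,400):
    col=top[172:205,c].mean(1); print(c,np.round(col[:28]).astype(int).tolist())
# scene
rect("clip","","scene",hsv(sc,(20,150,60),(32,255,255),(360,280,405,310)),.0705)
rect("button","","scene",hsv(sc,(12,100,60),(30,255,255),(440,288,470,306)),.123)
rect("blank","","scene",hsv(sc,(13,60,130),(22,170,255),(222,235,302,275)),.058)
E
```

```text
top cam [ 0.3073 -0.0819  1.0282]
scene cam [1.1207 0.1065 0.9443]
bed top 703 20341.5 c/size/ang [[547.6, 15.4], [172.4, 640.5], 0.7]
[[ 457.6663  334.5772]
 [ 465.0479 -305.8602]
 [ 637.4728 -303.8728]
 [ 630.0912  336.5646]]
blank top 170 1157.0 c/size/ang [[529.4, -198.2], [151.0, 40.5], 88.8]
offcut top 64 272.0 c/size/ang [[482.7, 240.3], [47.1, 30.9], 84.9]
clip top 67 188.5 c/size/ang [[571.9, 92.4], [17.9, 58.7], 1.4]
button top 22 46.0 c/size/ang [[569.7, 225.9], [14.9, 16.7], 1.4]
red block top 85 467.5 c/size/ang [[568.7, 222.3], [52.8, 47.6], 89.9]
150 [63, 65, 66, 100, 133, 136, 136, 133, 104, 41, 19, 58, 91, 98, 100, 91, 78, 50, 39, 48, 54, 51, 42, 33, 29, 31, 29, 44]
205 [60, 63, 69, 74, 110, 138, 136, 134, 132, 101, 34, 37, 92, 137, 150, 148, 139, 113, 57, 40, 49, 52, 49, 41, 49, 64, 67, 69]
215 [60, 65, 67, 74, 106, 136, 134, 134, 134, 103, 39, 36, 90, 135, 146, 146, 135, 103, 53, 43, 46, 51, 50, 42, 46, 62, 68, 68]
265 [28, 29, 31, 30, 48, 96, 137, 143, 141, 126, 83, 28, 53, 107, 145, 156, 158, 152, 123, 60, 42, 54, 55, 52, 52, 64, 64, 66]
280 [6, 8, 10, 14, 33, 96, 145, 145, 145, 141, 107, 37, 38, 99, 143, 152, 155, 153, 125, 58, 43, 50, 54, 52, 45, 50, 63, 66]
310 [62, 61, 59, 63, 70, 94, 125, 137, 140, 139, 115, 60, 27, 71, 121, 141, 143, 141, 123, 77, 43, 42, 55, 55, 49, 50, 61, 62]
340 [61, 61, 59, 60, 64, 72, 105, 136, 137, 140, 137, 105, 35, 50, 103, 138, 139, 139, 144, 120, 59, 45, 52, 56, 67, 95, 118, 119]
370 [62, 63, 60, 62, 66, 69, 95, 129, 140, 141, 138, 109, 46, 30, 88, 135, 144, 144, 142, 114, 62, 41, 43, 51, 56, 53, 87, 119]
400 [61, 64, 61, 62, 67, 63, 69, 105, 143, 149, 146, 130, 88, 31, 53, 110, 143, 146, 151, 146, 115, 57, 41, 53, 56, 61, 69, 87]
clip scene 74 185.0 c/size/ang [[576.0, 92.5], [21.3, 58.9], 0.8]
button scene 91 141.5 c/size/ang [[568.6, 232.4], [38.7, 51.8], 15.8]
blank scene 157 920.5 c/size/ang [[532.1, -200.2], [155.0, 44.0], 88.7]
```

```bash
cat >> h.py <<'E'
def pose(o):
    w,x,y,z=o["eef_rot"]; return np.array(o["eef_pos"]),R.from_quat([x,y,z,w]).as_matrix()
def togo(o,tgt,yaw):
    p,M=pose(o); c,s=np.cos(yaw),np.sin(yaw)
    T=np.array([[-c,-s,0],[-s,c,0],[0,0,-1.]])  # tool x=-jig x, y=+jig y (columns)
    return np.round(M.T@(np.array(tgt)-p)*1000,1),np.round(R.from_matrix(M.T@T).as_rotvec(),4)
E
python3 - <<'E'
from h import *
np.set_printoptions(precision=4,suppress=True)
top=cv2.imread("pics/top0.png").astype(float)
def edge(c,r0,r1,thr,rise):
    v=top[:,c].mean(1)
    for r in range(r0,r1):
        a,b=v[r],v[r+1]
        if (a<thr<=b) if rise else (a>=thr>b): return r+(thr-a)/(b-a)
for nm,r0,r1,thr,rise in(("front",186,196,97,0),("back",173,182,100,1)):
    L=[(c,edge(c,r0,r1,thr,rise)) for c in list(range(196,216,2))+list(range(254,278,2))+list(range(296,404,2))]
    L=[l for l in L if l[1]]; P=onz("top",L,.068); k=np.polyfit(P[:,1],P[:,0],1)
    k=np.polyfit(P[:,1][abs(np.polyval(k,P[:,1])-P[:,0])<.002],P[:,0][abs(np.polyval(k,P[:,1])-P[:,0])<.002],1)
    print(nm,len(L),k,"x at y=.09,.22,-.2",np.polyval(k,[.09,.22,-.2]))
# cut line column on bed
g=top[205:228,270:300].mean((0,2)); print("cut", onz("top",[[270+g.argmin(),216]],.018)[0])
o=sensors.get_obs(); print(togo(o,(.571,.290,.15),.0115))
E
```

```text
front 76 [-0.0103  0.5585] x at y=.09,.22,-.2 [0.5576 0.5563 0.5606]
back 70 [-0.0111  0.5887] x at y=.09,.22,-.2 [0.5877 0.5862 0.5909]
cut [ 0.5123 -0.0205  0.018 ]
(array([-444.2, -112.9,   80.5]), array([-0.0015, -0.0006, -0.3463]))
```

Emit:
carry_out:
  deltas: "-60 -15 5 0 0 -0.1 1;-120 -30 10 0 0 -0.2 1;-180 -45 20 0 0 -0.3 1;-240 -60 30 0 0 -0.346 1;-300 -75 45 0 0 -0.346 1;-360 -90 60 0 0 -0.346 1;-420 -105 75 0 0 -0.346 1;-444 -113 80 0 0 -0.346 1;-444 -113 80 0 0 -0.346 1;-444 -113 80 0 0 -0.346 1"

```text
time_s: 1.35
eef_pos: [0.5704, 0.2908, 0.1509]
eef_rot: [-0.001, -0.006, 1.0, 0.0]
wrist_force: [-0.2, 0.2, 0.5]
opening: -0.001
grasp_force: 0.0
```

```bash
python3 - <<'E'
from h import *
o=sensors.get_obs(); im=vision.camera("wrist"); cv2.imwrite("pics/w1.png",im)
print(o["time_s"],o["eef_pos"],o["opening"],o["wrist_force"],togo(o,(.5715,.275,.088),.011))
E
```

```text
1.35 [0.57037378 0.2907965  0.15093631] -0.000655463031033048 [-0.18936399  0.21669018  0.45623079] (array([ -1. , -15.8,  62.9]), array([ 0.0001, -0.0012,  0.0002]))
```

View pics/w1.png

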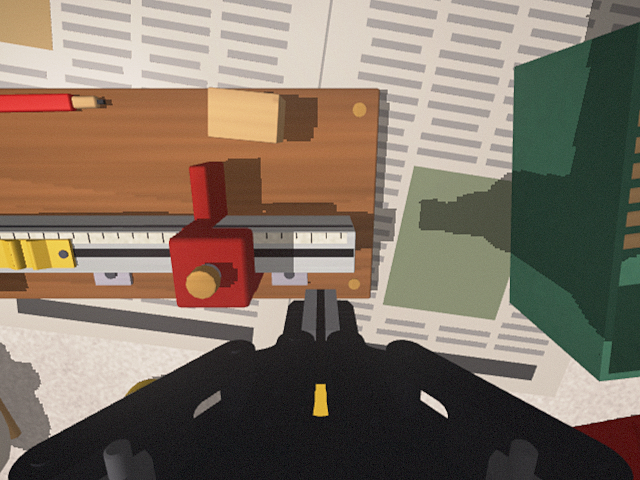

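The wrist picture shows the red block at (170–255, 228–305) with its button at (203,280). The shut fingertips are at (320,310), clear to its left (+y), and the clip is at (35,254). I'll lower and move up to the block.

Emit:
carry_out:
  deltas: "-1 0 30 0 0 0 1;-1 0 63 0 0 0 1;-1 -6 63 0 0 0 1;-1 -12 63 0 0 0 1;-1 -18 63 0 0 0 1;-1 -24 63 0 0 0 1;-1 -27 63 0 0 0 1;-1 -30 63 0 0 0 1;-1 -33 63 0 0 0 1;-1 -36 63 0 0 0 1"

```text
time_s: 2.65
eef_pos: [0.5728, 0.2546, 0.0885]
eef_rot: [0.0, -0.006, 1.0, 0.0]
wrist_force: [0.5, 1.6, 0.8]
opening: -0.002
grasp_force: 0.9
```

Emit:
carry_out:
  deltas: "0 -6 0 0 0 0 1;0 -14 0 0 0 0 1;0 -22 0 0 0 0 1;0 -30 0 0 0 0 1;0 -38 0 0 0 0 1;0 -46 0 0 0 0 1;0 -54 0 0 0 0 1;0 -62 0 0 0 0 1;0 -70 0 0 0 0 1;0 -76 0 0 0 0 1;0 -79 0 0 0 0 1;0 -81 0 0 0 0 1"

```text
time_s: 4.15
eef_pos: [0.5734, 0.1733, 0.0882]
eef_rot: [-0.0, -0.006, 1.0, -0.0]
wrist_force: [1.5, 1.7, 1.8]
opening: -0.001
grasp_force: 0.8
```

```bash
cat > m.py <<'E'
from h import *
import sys
o=sensors.get_obs(); t=vision.camera("top"); w=vision.camera("wrist"); n=sys.argv[1]
cv2.imwrite(f"pics/t{n}.png",t); cv2.imwrite(f"pics/w{n}.png",w)
P=lambda z,im,c,lo,hi,roi:[ (np.round(onz(c,[r[0]],z,o)[0]*1000,1).tolist(),np.round(r[0],1).tolist(),np.round(r[1],1).tolist(),round(r[2],1)) for r in [cv2.minAreaRect(k) for k in big(hsv(im,lo,hi,roi))]]
print(o["time_s"],np.round(o["eef_pos"],4),np.round(o["wrist_force"],1))
print("btn top",P(.123,t,"top",(12,100,60),(19,200,255),(150,160,260,192)))
print("btn w",P(.123,w,"wrist",(11,100,60),(19,215,255),(60,262,320,305)))
print("red w",P(.108,w,"wrist",(0,150,40),(6,255,255),(0,120,400,330)))
print("clip w",P(.0705,w,"wrist",(20,170,60),(32,255,255),(0,180,400,300)))
E
python3 m.py 2
```

```text
4.15 [0.5734 0.1733 0.0882] [1.5 1.7 1.8]
btn top [([585.1, 78.1, 123.0], [236.5, 170.0], [45.4, 11.5], 2.0)]
btn w [([543.4, 107.2, 123.0], [123.0, 271.0], [0.0, 0.0], 0.0)]
red w [([539.6, 140.1, 108.0], [232.0, 247.5], [163.0, 116.0], 90.0)]
clip w [([572.1, 82.4, 70.5], [139.0, 285.0], [84.0, 28.0], 0.0)]
```

View pics/w2.png

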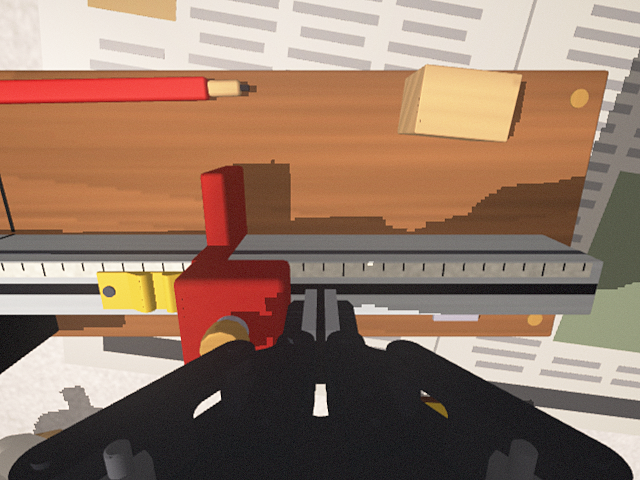

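The fingertip at (320,300) is against the block's left end, whose edge is at column ~291. The clip's far half shows at (98–175, 272–312), with one rib visible at ~(155,292).

```bash
python3 - <<'E'
from h import *
o=sensors.get_obs()
print(onz("wrist",[[290,285],[178,290],[290,263],[180,280]],.108,o)*1000)
print("clip R end, rib",onz("wrist",[[98,292]],.0705,o)*1000,onz("wrist",[[150,292]],.0735,o)*1000)
E
```

```text
[[554.30124941 161.3606326  108.        ]
 [556.87578687 118.10317133 108.        ]
 [545.29487374 161.48805804 108.        ]
 [552.68747973 119.31897491 108.        ]]
clip R end, rib [[575.9498861   61.11520449  70.5       ]] [[574.23487135  88.93056778  73.5       ]]
```

Emit:
carry_out:
  deltas: "0 -5 0 0 0 0 1;0 -11 0 0 0 0 1;0 -17 0 0 0 0 1;0 -22 0 0 0 0 1;0 -26 0 0 0 0 1;0 -29 0 0 0 0 1;0 -31 0 0 0 0 1;0 -32 0 0 0 0 1;0 -32 0 0 0 0 1"

```text
time_s: 5.38
eef_pos: [0.5736, 0.1418, 0.0882]
eef_rot: [-0.0, -0.006, 1.0, 0.0]
wrist_force: [-0.4, 3.5, -0.8]
opening: -0.003
grasp_force: 1.6
```

Emit:
carry_out:
  deltas: "0 -1 0 0 0 0 1;0 -2 0 0 0 0 1;0 -3 0 0 0 0 1;0 -3 0 0 0 0 1"

```text
time_s: 5.88
eef_pos: [0.5736, 0.1397, 0.0882]
eef_rot: [-0.0, -0.006, 1.0, 0.001]
wrist_force: [-0.9, 7.3, -1.2]
opening: -0.0
grasp_force: 3.6
```

Emit:
carry_out:
  deltas: "0 -0.5 0 0 0 0 1;0 -1 0 0 0 0 1;0 -1 0 0 0 0 1"

```text
time_s: 6.25
eef_pos: [0.5736, 0.1388, 0.0882]
eef_rot: [-0.0, -0.006, 1.0, 0.001]
wrist_force: [-1.2, 7.7, -1.9]
opening: 0.001
grasp_force: 3.7
```

Emit:
carry_out:
  deltas: "0 -0.5 0 0 0 0 1;0 -1 0 0 0 0 1;0 -1 0 0 0 0 1"

```text
time_s: 6.62
eef_pos: [0.5736, 0.1375, 0.0882]
eef_rot: [-0.0, -0.006, 1.0, 0.001]
wrist_force: [-0.7, 5.4, -1.2]
opening: -0.002
grasp_force: 3.1
```

Emit:
carry_out:
  deltas: "0 -0.5 0 0 0 0 1;0 -1 0 0 0 0 1;0 -1 0 0 0 0 1"

```text
time_s: 7.0
eef_pos: [0.5737, 0.1359, 0.0882]
eef_rot: [-0.0, -0.006, 1.0, 0.0]
wrist_force: [-1.2, 3.4, -2.1]
opening: 0.002
grasp_force: 2.1
```

Emit:
carry_out:
  deltas: "0 -0.5 0 0 0 0 1;0 -1 0 0 0 0 1;0 -1 0 0 0 0 1"

```text
time_s: 7.38
eef_pos: [0.5743, 0.1339, 0.0885]
eef_rot: [0.0, -0.006, 1.0, -0.0]
wrist_force: [-0.0, 0.7, 0.1]
opening: -0.0
grasp_force: 0.5
```

The force vanished, so the stop has probably jumped into the notch. I'll back off and look.

Emit:
carry_out:
  deltas: "0 10 0 0 0 0 1;0 25 0 0 0 0 1;0 25 -35 0 0 0 1;0 25 -70 0 0 0 1;0 25 -100 0 0 0 1;0 25 -100 0 0 0 1"

```text
time_s: 8.12
eef_pos: [0.5756, 0.1606, 0.1915]
eef_rot: [0.003, -0.006, 1.0, 0.0]
wrist_force: [-0.4, 0.5, 0.8]
opening: -0.001
grasp_force: 0.0
```

```bash
python3 m.py 3; python3 -c "
import cv2;t=cv2.imread('pics/t3.png')[155:215,180:300];w=cv2.imread('pics/w3.png')[100:340,100:500]
a=cv2.resize(w,(800,480));b=cv2.resize(t,(240,120),interpolation=cv2.INTER_CUBIC);cv2.imwrite('pics/c3.png',a)"
```

```text
8.125 [0.5756 0.1606 0.1915] [-0.4  0.5  0.8]
btn top [([584.5, 124.3, 123.0], [214.0, 169.8], [90.3, 12.5], 1.5)]
btn w [([586.7, 64.3, 123.0], [172.0, 269.5], [15.0, 58.0], 90.0)]
red w [([554.3, 101.4, 108.0], [231.5, 216.4], [124.6, 73.5], 84.3)]
clip w [([576.7, 120.2, 70.5], [268.7, 233.5], [23.3, 4.8], 86.6)]
```

View pics/w3.png

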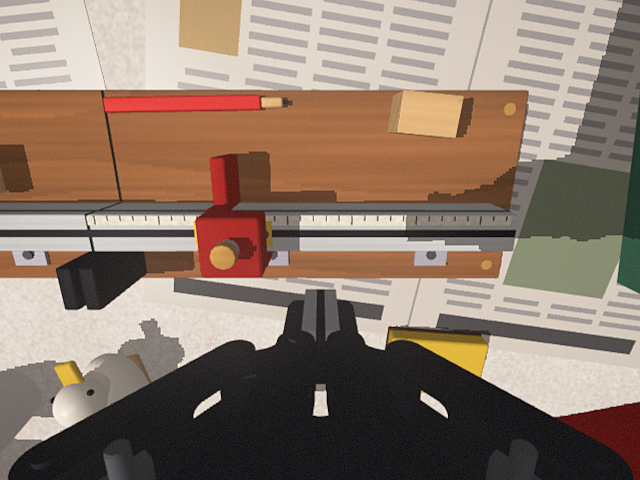

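The stop now sits over the clip, with yellow slivers showing at both sides, (197,235) and (269,235). I'll check the centring numerically.

```bash
python3 - <<'E'
from h import *
np.set_printoptions(precision=1,suppress=True)
o=sensors.get_obs(); w=cv2.imread("pics/w3.png")
H=cv2.cvtColor(w,cv2.COLOR_BGR2HSV)
for r in (226,232,238):
    red=np.where((H[r,180:290,0]<8)&(H[r,180:290,1]>150))[0]+180; ye=np.where((H[r,180:290,0]>19)&(H[r,180:290,0]<33)&(H[r,180:290,1]>130))[0]+180
    print(r,red.min(),red.max(),ye, onz("wrist",[[red.min()-.5,r],[red.max()+.5,r]],.108,o)[:,1]*1000, onz("wrist",[[ye.min()-.5,r],[ye.max()+.5,r]],.0705,o)[:,1]*1000 if len(ye) else "")
m=hsv(w,(10,80,60),(19,215,255),(203,238,245,275)); c=cv2.minAreaRect(big(m)[0]); print("btn",c,onz("wrist",[c[0]],.121,o)*1000)
m=hsv(w,(0,150,40),(6,255,255),(205,140,250,205));print(cv2.boundingRect(big(m)[0]))
E
```

```text
226 197 264 [194 195 266 267 268 269 270] [ 78.3 123.1] [ 62.3 121.7]
232 198 265 [194 195 268 269 270 271] [ 78.5 123.7] [ 61.9 122.4]
238 197 265 [196 267 268 269 270 271] [ 77.5 123.5] [ 63.  122.2]
btn ((224.00003051757812, 255.00003051757812), (25.455841064453125, 28.284271240234375), 45.0) [[573.   98.7 121. ]]
(210, 154, 31, 51)
```

The button puts the stop pin at y≈98.7, and the clip notch is at y≈92. So the stop is still on the crest of the first rib, 6.5 mm short. I'll go back and push slowly over it.

Emit:
carry_out:
  deltas: "0 0 50 0 0 0 1;0 0 100 0 0 0 1;0 0 100 0 0 0 1;0 -12 100 0 0 0 1;0 -20 100 0 0 0 1;0 -23 100 0 0 0 1;0 -25 100 0 0 0 1;0 -25.5 100 0 0 0 1;0 -26 100 0 0 0 1;0 -26 100 0 0 0 1"

```text
time_s: 9.48
eef_pos: [0.574, 0.1337, 0.0884]
eef_rot: [0.0, -0.006, 1.0, 0.0]
wrist_force: [1.1, 0.4, 0.5]
opening: -0.003
grasp_force: 0.4
```

Emit:
carry_out:
  deltas: "0 -0.5 0 0 0 0 1;0 -1 0 0 0 0 1;0 -1 0 0 0 0 1"

```text
time_s: 9.85
eef_pos: [0.5738, 0.1324, 0.0881]
eef_rot: [-0.0, -0.006, 1.0, -0.0]
wrist_force: [0.2, -0.0, -0.1]
opening: -0.002
grasp_force: 0.0
```

```bash
cat > tp.py <<'E'
from h import *
import sys
t=vision.camera("top"); cv2.imwrite(f"pics/t{sys.argv[1]}.png",t)
# red arm in front of fence: tool does not hide it from the top camera
m=hsv(t,(0,150,30),(8,255,255),(165,190,270,218)); c=big(m)[0]; r=cv2.boundingRect(c); M=cv2.moments(m,True); print("arm px",r,M["m10"]/M["m00"],M["m01"]/M["m00"],M["m00"])
print(np.round(onz("top",[[r[0]-.5,203],[r[0]+r[2]-.5,203],[M["m10"]/M["m00"],M["m01"]/M["m00"]]],.064)*1000,1))
E
python3 tp.py 4; python3 - <<'E'
from h import *
for n in ("0","2","3","4"):
    t=cv2.imread(f"pics/{'top0' if n=='0' else 't'+n}.png"); m=hsv(t,(0,150,30),(8,255,255),(165,190,270,218)); M=cv2.moments(m,True)
    print(n,cv2.boundingRect(big(m)[0]),M["m00"],onz("top",[[M["m10"]/M["m00"],M["m01"]/M["m00"]]],.05)*1000)
E
```

```text
arm px (236, 190, 11, 24) 241.55614973262033 201.52941176470588 187.0
[[529.   87.   64. ]
 [529.6  63.2  64. ]
 [532.6  74.1  64. ]]
0 (175, 190, 13, 23) 218.0 [[533.55288737 209.58091489  50.        ]]
2 (215, 190, 12, 24) 200.0 [[535.49108892 121.87449322  50.        ]]
3 (235, 190, 9, 24) 192.0 [[536.07565965  82.99181065  50.        ]]
4 (236, 190, 11, 24) 187.0 [[535.90089327  76.33451566  50.        ]]
```

The arm moved 6.6 mm on, to pin ≈ 92.4, and contact force is zero, so it is in the notch. I'll retreat and go to the blank with the gripper open.

Emit:
carry_out:
  deltas: "0 15 0 0 0 0 1;0 22 -40 0 0 0 1;20 20 -85 0 0 0 0.5;50 -30 -100 0 0 0 0;80 -90 -100 0 0 0 0;108 -150 -100 0 0 0 0;108 -210 -100 0 0 0 0;108 -270 -100 0 0 0 0;108 -329 -100 0 0 0 0;108 -329 -100 0 0 0 0;108 -329 -100 0 0 0 0"

```text
time_s: 11.28
eef_pos: [0.4696, -0.197, 0.188]
eef_rot: [-0.0, -0.005, 1.0, 0.0]
wrist_force: [-0.4, 0.2, -0.1]
opening: 1.002
grasp_force: 0.0
```

```bash
cat > bl.py <<'E'
from h import *
import sys
o=sensors.get_obs(); t=vision.camera("top"); w=vision.camera("wrist"); n=sys.argv[1]
cv2.imwrite(f"pics/t{n}.png",t); cv2.imwrite(f"pics/w{n}.png",w)
print(o["time_s"],np.round(o["eef_pos"],4),np.round(o["wrist_force"],1),o["opening"])
m=hsv(t,(13,60,110),(22,160,255),(290,185,420,228)); P=onz("top",big(m)[0][:,0],.058)[:,:2]*1000
r=cv2.minAreaRect(P.astype(np.float32)); print("blank top",[np.round(x,1).tolist() for x in r],np.round(cv2.boxPoints(r),1).tolist())
m=hsv(t,(0,150,30),(8,255,255),(165,190,270,218)); M=cv2.moments(m,True)
print("arm",np.round(onz("top",[[M["m10"]/M["m00"],M["m01"]/M["m00"]]],.05)[0]*1000,1))
E
python3 bl.py 5
```

```text
11.275 [ 0.4696 -0.197   0.188 ] [-0.4  0.2 -0.1] 1.0021119866306332
blank top [[539.0, -172.9], [22.4, 35.2], 1.4] [[527.4000244140625, -155.5], [528.2000122070312, -190.8000030517578], [550.7000122070312, -190.1999969482422], [549.7999877929688, -155.0]]
arm [536.7  76.8  50. ]
```

View pics/w5.png

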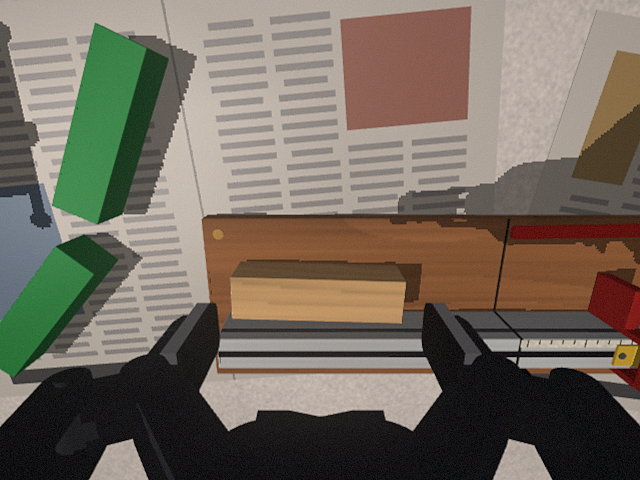

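The blank's top spans (231,277)–(406,322) in the wrist view. The open fingers at columns 215 and 425 straddle its middle, and nothing is in front of it.

```bash
python3 - <<'E'
from h import *
o=sensors.get_obs(); w=cv2.imread("pics/w5.png")
m=hsv(w,(12,60,120),(22,170,255),(224,262,412,330)); c=big(m)[0]; P=onz("wrist",c[:,0],.058,o)[:,:2]*1000
r=cv2.minAreaRect(P.astype(np.float32)); print([np.round(x,1).tolist() for x in r],np.round(cv2.boxPoints(r),1).tolist())
E
```

```text
[[527.6, -196.8], [162.7, 53.3], 87.1] [[496.8999938964844, -276.70001220703125], [550.0999755859375, -279.3999938964844], [558.2999877929688, -116.9000015258789], [505.1000061035156, -114.19999694824219]]
```

Emit:
carry_out:
  deltas: "0 0 60 0 0 0 0;0 0 120 0 0 0 0;0 0 160 0 0 0 0;0 0 169 0 0 0 0;0 0 169 0 0 0 0;-10 0 169 0 0 0 0;-18 0 169 0 0 0 0;-24 0 169 0 0 0 0;-28 0 169 0 0 0 0;-31 0 169 0 0 0 0;-33 0 169 0 0 0 0;-34 0 169 0 0 0 0"

```text
time_s: 12.88
eef_pos: [0.5034, -0.1972, 0.0192]
eef_rot: [-0.0, -0.006, 1.0, 0.0]
wrist_force: [-0.6, -0.3, 0.4]
opening: 1.003
grasp_force: 0.5
```

Emit:
carry_out:
  deltas: "-1 0 0 0 0 0 0;-2 0 0 0 0 0 0;-3 0 0 0 0 0 0;-4 0 0 0 0 0 0;-4 0 0 0 0 0 0"

```text
time_s: 13.5
eef_pos: [0.5078, -0.1973, 0.0193]
eef_rot: [0.0, -0.006, 1.0, -0.0]
wrist_force: [-0.3, 1.3, 0.2]
opening: 1.001
grasp_force: 0.1
```

Emit:
carry_out:
  deltas: "-1 0 0 0 0 0 0;-2 0 0 0 0 0 0;-3 0 0 0 0 0 0;-3 0 0 0 0 0 0"

```text
time_s: 14.0
eef_pos: [0.5108, -0.1973, 0.0193]
eef_rot: [0.0, -0.006, 1.0, -0.0]
wrist_force: [0.1, -0.4, 0.7]
opening: 1.0
grasp_force: 0.0
```

```bash
python3 bl.py 6
```

```text
14.0 [ 0.5108 -0.1973  0.0193] [ 0.1 -0.4  0.7] 0.999999735358896
blank top [[550.1, -159.5], [18.1, 22.0], 0.5] [[541.0, -148.60000610351562], [541.2000122070312, -170.60000610351562], [559.2000122070312, -170.39999389648438], [559.0, -148.5]]
arm [536.4  76.8  50. ]
```

View pics/w6.png

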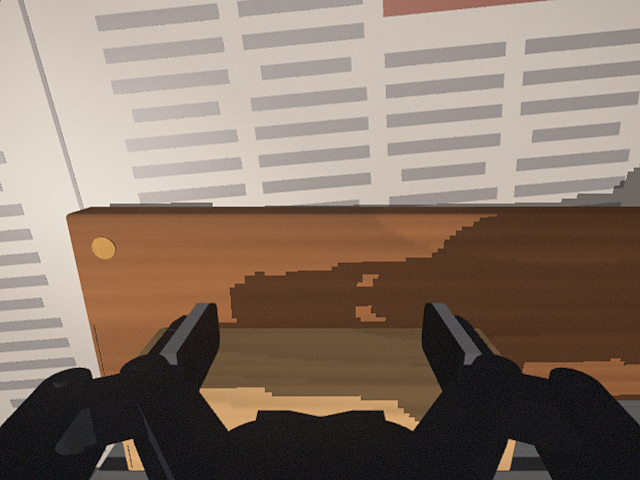

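The fingertips (215,310) and (425,310) are at the blank's front face, whose lower edge is at row ~327. There's no fence reaction yet, so I'll go on gently.

Emit:
carry_out:
  deltas: "-1 0 0 0 0 0 0;-2 0 0 0 0 0 0;-3 0 0 0 0 0 0;-3 0 0 0 0 0 0"

```text
time_s: 14.6
eef_pos: [0.5116, -0.1971, 0.019]
eef_rot: [-0.002, -0.006, 1.0, 0.0]
wrist_force: [-9.9, -1.7, 5.9]
opening: 1.003
grasp_force: 5.0
```

Emit:
carry_out:
  deltas: "-1 0 0 0 0 0 0;-2 0 0 0 0 0 0;-2 0 0 0 0 0 0"

```text
time_s: 14.98
eef_pos: [0.5115, -0.197, 0.0187]
eef_rot: [-0.004, -0.006, 1.0, 0.001]
wrist_force: [-18.6, -1.3, 12.5]
opening: 1.001
grasp_force: 9.4
```

Seated squarely at the fence (the force rose with no motion). I'll back off and go round to the tail with the fingers shut.

Emit:
carry_out:
  deltas: "15 0 0 0 0 0 0;35 0 0 0 0 0 0;35 -20 -50 0 0 0 0.5;35 -70 -100 0 0 0 1;0 -113 -100 0 0 0 1;-25 -113 -100 0 0 0 1;-25 -113 -100 0 0 0 1;-25 -113 -100 0 0 0 1"

```text
time_s: 15.98
eef_pos: [0.5409, -0.309, 0.1185]
eef_rot: [-0.001, -0.006, 1.0, 0.001]
wrist_force: [-0.3, -0.1, -0.4]
opening: -0.003
grasp_force: 0.0
```

```bash
python3 bl.py 7; python3 - <<'E'
from h import *
o=sensors.get_obs(); w=cv2.imread("pics/w7.png")
m=hsv(w,(12,60,120),(22,170,255),(300,200,640,330)); c=big(m)[0]; print(cv2.boundingRect(c),cv2.contourArea(c))
P=onz("wrist",c[:,0],.058,o)[:,:2]*1000
print(togo(o,(.542,-.310,.035),.011),P.min(0),P.max(0))
E
```

```text
15.975 [ 0.5409 -0.309   0.1185] [-0.3 -0.1 -0.4] -0.003037837090782728
blank top [[551.1, -161.7], [11.3, 74.8], 1.4] [[544.5999755859375, -124.5], [546.4000244140625, -199.1999969482422], [557.7000122070312, -199.0], [555.7999877929688, -124.19999694824219]]
arm [536.5  76.6  50. ]
(324, 200, 153, 102) 6935.0
(array([-1.1, -1. , 83.8]), array([ 0.0008, -0.001 ,  0.0006])) [ 502.30680227 -306.63546709] [ 568.90037806 -212.69403314]
```

View pics/w7.png

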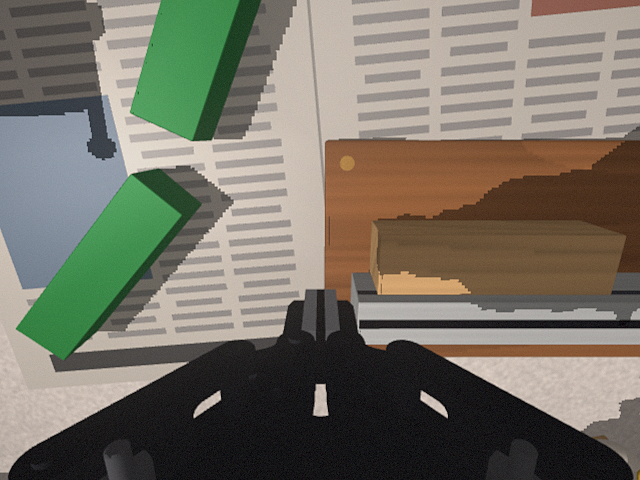

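The blank lies flush along the fence, tail at (375,260), and the shut fingertips are at (320,300), clear of it. I'll lower, push along until about 25 mm short, then check.

Emit:
carry_out:
  deltas: "-1 0 45 0 0 0 1;-1 0 84 0 0 0 1;-1 0 84 0 0 0 1;-1 10 84 0 0 0 1;-1 16 84 0 0 0 1;-1 20 84 0 0 0 1;-1 24 84 0 0 0 1;-1 29 84 0 0 0 1;-1 36 84 0 0 0 1;-1 44 84 0 0 0 1;-1 52 84 0 0 0 1;-1 60 84 0 0 0 1"

```text
time_s: 17.58
eef_pos: [0.5421, -0.2492, 0.0352]
eef_rot: [-0.0, -0.006, 1.0, 0.0]
wrist_force: [-0.0, -1.4, 0.6]
opening: 0.001
grasp_force: 0.5
```

Emit:
carry_out:
  deltas: "0 10 0 0 0 0 1;0 20 0 0 0 0 1;0 30 0 0 0 0 1;0 40 0 0 0 0 1;0 50 0 0 0 0 1;0 60 0 0 0 0 1;0 70 0 0 0 0 1;0 80 0 0 0 0 1;0 90 0 0 0 0 1;0 100 0 0 0 0 1;0 106 0 0 0 0 1;0 109 0 0 0 0 1"

```text
time_s: 19.08
eef_pos: [0.541, -0.1405, 0.0353]
eef_rot: [-0.0, -0.006, 1.0, -0.0]
wrist_force: [-0.2, -0.7, -0.4]
opening: -0.005
grasp_force: 0.3
```

```bash
python3 bl.py 8; python3 - <<'E'
import cv2; t=cv2.imread("pics/t8.png")
cv2.imwrite("pics/c8.png",cv2.resize(t[155:245,200:400],(800,360),interpolation=cv2.INTER_CUBIC))
E
```

```text
19.075 [ 0.541  -0.1405  0.0353] [-0.2 -0.7 -0.4] -0.005492057518294336
blank top [[532.0, -294.4], [2.2, 51.5], 89.3] [[506.20001220703125, -295.20001220703125], [557.7000122070312, -295.8999938964844], [557.7000122070312, -293.70001220703125], [506.20001220703125, -293.0]]
arm [536.3  77.3  50. ]
```

View pics/c8.png

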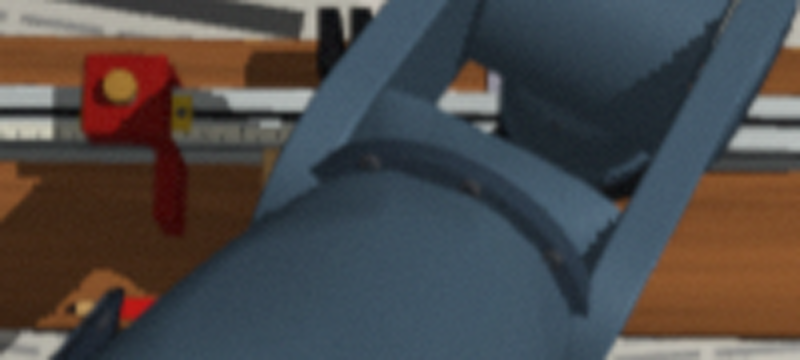

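The arm hides most of the blank. Its left end shows at crop (265,165) and the stop arm at (170,190), so the gap is about 45 mm. All ten views are used, so from here I'll rely on numbers and force.

Emit:
carry_out:
  deltas: "0 6 0 0 0 0 1;0 13 0 0 0 0 1;0 20 0 0 0 0 1;0 26 0 0 0 0 1;0 31 0 0 0 0 1;0 35 0 0 0 0 1;0 37 0 0 0 0 1;0 38 0 0 0 0 1;0 38 0 0 0 0 1"

```text
time_s: 20.3
eef_pos: [0.5405, -0.1028, 0.0352]
eef_rot: [-0.0, -0.006, 1.0, 0.0]
wrist_force: [0.1, 0.5, 0.1]
opening: -0.004
grasp_force: 0.1
```

```bash
cat > gap.py <<'E'
from h import *
np.set_printoptions(precision=1,suppress=True)
t=vision.camera("top"); H=cv2.cvtColor(t,cv2.COLOR_BGR2HSV).astype(int)
for r in (196,199,203,206): print(r,[ "R" if (h<8 or h>170) and s>150 and v>20 else "W" if 13<=h<=23 and s<160 and v>45 else "B" if 8<=h<16 and s>=150 else "." for h,s,v in H[r,225:300]].__str__().replace("', '","").strip("[]'"))
m=hsv(t,(0,150,30),(8,255,255),(165,190,270,218)); M=cv2.moments(m,True); print("arm",onz("top",[[M["m10"]/M["m00"],M["m01"]/M["m00"]]],.05)[0]*1000)
o=sensors.get_obs(); print(o["time_s"],o["eef_pos"]*1000,o["wrist_force"])
E
python3 gap.py
```

```text
196 WWBBW...W.WB.RRRRRR........................................................
199 BBBBBBBBBBBBBRRRRR.........................................................
203 BBBBBBBBBBBBBRRRR..........................................................
206 BBBBBBBBBBBWBRRR...........................................................
arm [546.2  83.   50. ]
20.35 [ 540.5 -102.8   35.2] [-0.5  0.5 -0. ]
```

Emit:
carry_out:
  deltas: "0 1 0 0 0 0 1;0 2 0 0 0 0 1;0 3 0 0 0 0 1;0 4 0 0 0 0 1;0 5 0 0 0 0 1;0 6 0 0 0 0 1;0 6 0 0 0 0 1"

```text
time_s: 21.22
eef_pos: [0.5405, -0.0967, 0.0353]
eef_rot: [0.0, -0.006, 1.0, 0.0]
wrist_force: [0.2, 0.2, 0.3]
opening: -0.0
grasp_force: 0.0
```

Emit:
carry_out:
  deltas: "0 0.5 0 0 0 0 1;0 1 0 0 0 0 1;0 1 0 0 0 0 1"

```text
time_s: 21.6
eef_pos: [0.5405, -0.0959, 0.0353]
eef_rot: [0.0, -0.006, 1.0, -0.0]
wrist_force: [-0.3, 0.1, 0.0]
opening: -0.002
grasp_force: 0.2
```

Emit:
carry_out:
  deltas: "0 0.5 0 0 0 0 1;0 1 0 0 0 0 1;0 1 0 0 0 0 1"

```text
time_s: 21.98
eef_pos: [0.5405, -0.0949, 0.0353]
eef_rot: [0.0, -0.006, 1.0, -0.0]
wrist_force: [1.0, -1.2, -0.5]
opening: 0.002
grasp_force: 0.2
```

Emit:
carry_out:
  deltas: "0 0.5 0 0 0 0 1;0 1 0 0 0 0 1;0 1 0 0 0 0 1"

```text
time_s: 22.35
eef_pos: [0.5405, -0.0941, 0.0353]
eef_rot: [0.0, -0.006, 1.0, -0.0]
wrist_force: [0.6, -1.4, -0.8]
opening: 0.004
grasp_force: 1.1
```

Emit:
carry_out:
  deltas: "0 0.5 0 0 0 0 1;0 1 0 0 0 0 1;0 1 0 0 0 0 1"

```text
time_s: 22.72
eef_pos: [0.5406, -0.0937, 0.0355]
eef_rot: [0.0, -0.006, 1.0, -0.001]
wrist_force: [-0.4, -6.1, -1.0]
opening: -0.0
grasp_force: 2.8
```

Contact with the stop at 6 N, below the 12 N release. I'll retreat and clear the view to measure.

Emit:
carry_out:
  deltas: "0 -3 0 0 0 0 1;0 -15 0 0 0 0 1;0 -35 0 0 0 0 1;0 -50 -50 0 0 0 1;0 -80 -100 0 0 0 1;30 -130 -150 0 0 0 1;60 -190 -160 0 0 0 1;80 -250 -160 0 0 0 1;100 -300 -160 0 0 0 1;100 -300 -160 0 0 0 1"

```text
time_s: 23.98
eef_pos: [0.4413, -0.3988, 0.1955]
eef_rot: [0.0, -0.003, 1.0, -0.001]
wrist_force: [0.7, -0.2, -0.6]
opening: 0.002
grasp_force: 0.0
```

```bash
python3 gap.py; python3 - <<'E'
from h import *
np.set_printoptions(precision=1,suppress=True)
t=vision.camera("top"); cv2.imwrite("pics/t9.png",t)
m=hsv(t,(13,60,90),(22,165,255),(245,185,345,225)); P=onz("top",big(m)[0][:,0],.058)[:,:2]*1000
r=cv2.minAreaRect(P.astype(np.float32)); print([np.round(x,1).tolist() for x in r],cv2.boxPoints(r))
s=vision.camera("scene"); cv2.imwrite("pics/s9.png",s)
m=hsv(s,(12,60,110),(22,180,255),(270,235,420,300)); P=onz("scene",big(m)[0][:,0],.058)[:,:2]*1000
r=cv2.minAreaRect(P.astype(np.float32)); print([np.round(x,1).tolist() for x in r])
m=hsv(t,(12,100,60),(19,215,255),(222,166,240,186)); r=cv2.minAreaRect(big(m)[0]); print("btn",r,onz("top",[r[0]],.121)*1000)
E
```

```text
196 BB.WB....WW.BRRRRRRBWWWWWWWWWWWWWWWWWWWWWWWWWWWWWWWWWWWWWWWWWWWWWWWWWWWWWWW
199 BBBBBBBBBBBBBRRRRRRWWWWWWWWWWWWWWWWWWWWWWWWWWWWWWWWWWWWWWWWWWWWWWWWWWWWWWWW
203 BBBBBBBBBBBBBRRRRRRWWWWWWWWWWWWWWWWWWWWWWWWWWWWWWWWWWWWWWWWWWWWWWWWWWWWWWWW
206 BBBBBBBBBBBBBRRRRRRWWWWWWWWWWWWWWWWWWWWWWWWWWWWWWWWWWWWWWWWWWWWWWWWWWWWWWWW
arm [537.2  80.2  50. ]
24.025 [ 441.8 -397.7  195.2] [-0.  -0.5  0.5]
[[534.9, -6.4], [150.2, 49.5], 89.7] [[509.7 -81.4]
 [559.3 -81.6]
 [560.   68.6]
 [510.5  68.9]]
[[527.4, -10.2], [60.3, 348.5], 0.6]
btn ((229.5, 176.5), (7.0, 7.0), 90.0) [[571.5  92.1 121. ]]
```

```bash
python3 - <<'E'
from h import *
np.set_printoptions(precision=4,suppress=True)
t=cv2.imread("pics/t9.png"); g=cv2.cvtColor(t,cv2.COLOR_BGR2HSV)[...,2].astype(float)
for c in (250,270,290,305): print(c,g[186:222,c].astype(int).tolist())
def fit(lo,hi,sgn,z,cols):
    L=[]
    for c in cols:
        d=sgn*np.diff(cv2.GaussianBlur(g,(1,3),0)[lo:hi,c]); k=int(d[1:-1].argmax())+1
        den=d[k-1]-2*d[k]+d[k+1]; L.append((c,lo+k+.5+(0.5*(d[k-1]-d[k+1])/den if den else 0)))
    P=onz("top",L,z); k=np.polyfit(P[:,1],P[:,0],1)
    for _ in range(3):
        e=abs(np.polyval(k,P[:,1])-P[:,0]); s=e<max(.001,2*e.std()); k=np.polyfit(P[s,1],P[s,0],1)
    return k,s.sum(),np.polyval(k,[.065,-.08])
cols=[c for c in range(248,311) if abs(c-287)>3]
print("front top edge",fit(202,216,-1,.058,cols)); print("back top edge",fit(192,202,1,.058,cols))
for n in("t5","t7","t9"):
    m=hsv(cv2.imread(f"pics/{n}.png"),(0,150,30),(8,255,255),(165,198,270,212)); print(n,cv2.boundingRect(m), [ (np.where(m[r])[0].min(),np.where(m[r])[0].max()) for r in (199,203,207)])
    b=hsv(cv2.imread(f"pics/{n}.png"),(12,100,60),(19,215,255),(222,166,240,186)); print(cv2.minAreaRect(big(b)[0])[0])
E
```

```text
250 [188, 194, 179, 161, 123, 134, 183, 197, 201, 202, 207, 204, 197, 194, 197, 199, 199, 193, 189, 191, 197, 201, 200, 171, 98, 80, 76, 75, 100, 128, 130, 129, 131, 133, 137, 140]
270 [189, 200, 199, 195, 161, 111, 160, 196, 201, 203, 206, 205, 199, 191, 194, 197, 201, 198, 192, 189, 190, 191, 192, 161, 93, 79, 77, 73, 92, 128, 127, 127, 126, 128, 134, 134]
290 [182, 188, 189, 191, 160, 96, 144, 197, 206, 207, 206, 206, 198, 191, 190, 197, 199, 200, 197, 191, 182, 179, 182, 155, 101, 81, 79, 76, 97, 123, 130, 128, 125, 126, 131, 130]
305 [164, 185, 187, 183, 160, 104, 151, 202, 207, 211, 208, 204, 203, 200, 196, 194, 196, 196, 196, 193, 187, 178, 174, 160, 124, 90, 81, 75, 94, 122, 129, 128, 126, 125, 130, 132]
front top edge (array([-0.0166,  0.5181]), np.int64(56), array([0.517 , 0.5194]))
back top edge (array([-0.0003,  0.5504]), np.int64(48), array([0.5504, 0.5504]))
t5 (238, 198, 9, 14) [(np.int64(238), np.int64(246)), (np.int64(238), np.int64(246)), (np.int64(238), np.int64(246))]
(229.5, 176.0)
t7 (238, 198, 9, 14) [(np.int64(238), np.int64(246)), (np.int64(238), np.int64(246)), (np.int64(238), np.int64(246))]
(229.5, 176.0)
t9 (238, 198, 7, 14) [(np.int64(238), np.int64(243)), (np.int64(238), np.int64(243)), (np.int64(238), np.int64(243))]
(229.5, 176.5)
```

The stop hasn't moved: its arm's left edge is at column 238 and its button at 229.5, both as before. The blank's end meets it. I'll check squareness more finely with the wrist camera from above the blank.

Emit:
carry_out:
  deltas: "0 60 0 0 0 0 1;-5 120 0 0 0 0 1;-10 180 0 0 0 0 1;-15 240 0 0 0 0 1;-20 300 0 0 0 0 1;-26 360 0 0 0 0 1;-32 392 0 0 0 0 1;-32 392 0 0 0 0 1;-32 392 0 0 0 0 1;-32 392 0 0 0 0 1"

```text
time_s: 25.38
eef_pos: [0.4713, -0.0023, 0.1952]
eef_rot: [-0.0, -0.005, 1.0, -0.0]
wrist_force: [-0.1, -0.1, -0.0]
opening: 0.0
grasp_force: 0.0
```

```bash
python3 - <<'E'
from h import *
np.set_printoptions(precision=4,suppress=True)
o=sensors.get_obs(); w=vision.camera("wrist"); cv2.imwrite("pics/w10.png",w); print(o["eef_pos"])
H=cv2.cvtColor(w,cv2.COLOR_BGR2HSV).astype(int)
def cls(h,s,v): return "R" if (h<8 or h>170) and s>150 else "W" if 13<=h<=23 and s>60 and v>110 else "b" if 5<=h<=23 and s>90 else "g" if s<60 and v>60 else "."
for c in (225,245,270,370,395): print(c,"".join(cls(*p) for p in H[240:360,c]), )
for r in (285,295,305): print(r,"".join(cls(*p) for p in H[r,360:470]))
for c in (235,270,390): print(c,H[255:345,c,2].tolist())
E
```

```text
[ 0.4713 -0.0023  0.1952]
225 bWWWbWbWbbbbbbWWbWbWbbbWWbbWWbWbbWbbbWWbbWbbWbWbbWbbbbWbbbbbWbbbbgggggggggggggggg...ggggggggggggggggggg.................
245 bbbbbbWWbbbbWWbbbbbWbbbWbWbWbbbbbbbWbbbbbbbWWWWWWWWWWWWWWWWWWWWWWWWWWWWWWWWWWWWWWWWWggggggggggggggggg...................
270 WbbbWbWbbbbbWWbWbbbbbbWbbWbbbbbbbbbbbbbbbbbWWWWWWWWWWWWWWWWWWWWWWWWWWWWWWWWWWWWWWWWWggggggggggggggggggg.................
370 bbbbbWbbbbbbWWbbWWbbWbbWbbbbbbbbbbbbbbbbbbbWWWWWWWWWWWWWWWWWWWWWWWWWWWWWWWWWWWWWWWWWggggggggggggggggggg.................
395 bWbWbbWbbbbbbbbbbWbWWWbbbWbRRRRRbbbbbbbbbbbWWWWWWWWWWWWWWWWWWWWWWWWWWWWWWWWWWWWWWWWWgggggggggggWWWWWW...................
285 WWWWWWWWWWWWWWWWWWWWWWWWWWWWWWWWWWWWWWWWWWRRRRRRRRRRRRRRRRbbbbbbbbbbbbbWbbbbbbbbbbbWbWbWWbWWWbWbbbWbbWbbbWbbbb
295 WWWWWWWWWWWWWWWWWWWWWWWWWWWWWWWWWWWWWWWWWRRRRRRRRRRRRRRRRbbbbbbbbbbbbbbbbbbbbbbbbbbbbbbbbbbbbbbbbbbbbbbbbbbbbb
305 WWWWWWWWWWWWWWWWWWWWWWWWWWWWWWWWWWWWWWWWbRRRRRRRRRRRRRR.gggggggggggggggggggggggggggggggggggggggggggggggggggggg
235 [137, 138, 141, 143, 150, 147, 144, 140, 139, 143, 141, 138, 136, 134, 142, 146, 151, 149, 151, 152,
[... 523 characters left out ...]
, 198, 203, 204, 206, 201, 201, 203, 206, 207, 207, 207, 202, 202, 196, 196, 192, 190, 200, 209, 212, 207, 207, 213, 212, 215, 217, 212, 211, 206, 205, 216, 168, 92, 92, 96, 93, 91, 86, 130, 185, 191, 192, 191, 189, 185, 177, 186, 188, 187, 200, 147, 41, 32]
390 [140, 140, 142, 147, 141, 141, 141, 143, 147, 147, 146, 114, 86, 100, 98, 99, 97, 102, 101, 105, 101, 102, 101, 103, 101, 106, 102, 85, 133, 193, 208, 202, 208, 206, 207, 210, 204, 197, 190, 186, 187, 188, 201, 208, 207, 209, 206, 203, 199, 202, 198, 197, 197, 197, 206, 211, 213, 213, 210, 214, 206, 206, 206, 206, 204, 205, 201, 206, 169, 94, 92, 90, 93, 89, 80, 129, 180, 199, 215, 217, 216, 214, 223, 220, 197, 187, 183, 126, 17, 28]
```

The blank's front edge (row 283), its back edge (row 323) and the fence edge (row 330) are parallel at all columns, so it is square against the fence. Wood meets red directly, with no gap at the stop. The stop is in its notch and the robot touches nothing, so I'll hand in.

```bash
python3 -c "
from bench import ctrl; print(ctrl.hand_in())"
```

```text
the job is handed in; nothing more can be done
None
```

The job is handed in at about 25 s of the 64 s allowed: the red stop is in the clip's notch, and the blank lies square against the fence with its end against the stop, pushed up with about 6 N.

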